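# Lay the label magazine down against the stop

## Robot

A 6-joint arm with a two-finger parallel gripper is mounted at the origin on the work surface. World frame = base frame: x ahead of the robot, y to its left, z up, the work surface at z = 0. Lengths are in m, angles in rad, forces in N, time in s.
With the tool pointing down it reaches from about 0.425 to 0.95 m from the base axis. Payload 3.5 kg.
Tool frame: the origin (TCP) lies midway between the tips of the shut fingers; the grasp point (between the pads) lies ctrl.grasp_offset behind it (ctrl.grasp_offset is the distance from the TCP to the grasp point, in m); x points along the fingers, y is the direction in which the jaws open and shut, and the axes are right-handed (so a half turn about x gives the same grasp; the last joint's range is limited). The gripper opens to 85 mm and grips with 20 to 120 N. Pads are 22 mm wide; open, the fingers measure 114 mm over their backs; the gripper's body (76 mm by 85 mm) begins 54 mm behind the grasp point. The pads swing forward as they close: fully open they stand 13 mm farther back than shut.
Start: joints at [-1.495, 0.286, 1.577, -0, 1.279, -0.15], TCP at [0.151, -0.658, 0.231] pointing down, gripper open.
Joint ranges: [-2.77, 2.77], [-0.9, 2.22], [0.21, 2.48], [-1.53, 4.67], [0.24, 2.81], [-2.84, 2.84]. Speed limits (rad/s): [2.79, 2.79, 3.14, 3.14, 3.14, 3.14].

## Interface

Orientations are given as a unit quaternion [x, y, z, w].
In Python, from plant import readout, read_camera, sign_off, ctrl gives the robot as it stands.
- The arm moves only by the tool drive_tool, never from a script. Its argument "steps" is a list of rows, each a list of 5 numbers: the shift along the tool's x, y, z in cm, then the turn about the tool's x in degrees, then the opening, from 0 (shut) to 1 (fully open). A call has 1 to 10 rows; each row shifts and turns the commanded pose from where the row before left it, along the tool's axes as they then stand; what a row does not reach is not made up. A row lasts 1/10 s, in which the tool goes at most 50 mm and 8.59 degrees, less where a joint would pass 70% of its speed; a pose out of reach is approached as far as the arm can. A call is refused whole if a number of a shift passes 5 or a number of a turn 8.59, either way. A call with a gripper value outside its range is refused whole. The fingers move at their own pace and stop on an object; "force" is the grip in N (left out, the last holds). Time passes only in rows, so rows that do not move let the fingers close. It gives the time, the measured TCP pose, the force and the opening at its end, in the units of the state.
- readout.get_state(): the state, without advancing time (a new reading comes with each control period).
- read_camera(name): name is "scene" or "side" or "wrist"; returns a dict with "frame" (384x512x3 uint8, red, green, blue), "vertical_fov" (degrees; the focal length in pixels is half the picture's height over the tangent of half this angle, whatever the lens; pixels are square), "cx", "cy" (the principal point, pixels), "k1" (the pictures are not rectified: a ray, as slopes to the right and down, at radius r is drawn at 1 + k1 r^2 times it, then the intrinsics apply), "eye" and "orientation" of the camera in the world. Camera axes: x right, y up, looking along -z (the intrinsics and any distortion apply to the point x, -y, -z); pixel columns grow to the right and rows downward; lengths in m; the calibration is good to about 2 mm. A picture is of the moment at which its call begins. There is no depth.
- sign_off(): hands the job in, once; it reports no verdict.
The state is a dict: "time": time; "qpos": joint angles; "dq": joint speeds; "joint_efforts": joint torques, N m; "eef_pos": TCP position; "tcp_rot": TCP orientation; "contact_force": force on the tool from outside, world axes, zero at the start; "wrist_torque": the same for the moment, N m; "opening": opening from 0.0 (shut) to 1.0 (fully open).
Only numpy, scipy, OpenCV 4.12 (cv2) and the standard library are available. Lean on these libraries where they do the work, as an engineer would, in place of code of your own. Each camera call takes 0.05 s, during which the arm holds its last target. There are 200 camera calls.

## Task

Tip the tall white label magazine over towards the robot, away from the stop, and let it down gently under control, never dropping, until it lies on its broad side on the wooden rest with its label window facing up; its foot edge stays down on the rest throughout, so do not pick it up. Push it along the rest so that it ends with its foot flush and square against the stop at the far end. Leave everything else on the table where it is.

Things in the scene. Friction and masses are not known exactly. Their poses are not given: they have to be found in the camera images.
- rest: Fixed wooden rest: solid board 180 mm long (its x), 120 wide (y), 45 high, with a stop bar 12 mm thick, 18 mm high across its whole +x end (bar top 63 mm above the table). Origin: centre of its underside, on the table. x points from the near, open end (x = -90 mm, nothing in the way there) to the stop, roughly away from the robot; z up.
- stop_face (a point): Point on the rest where the stop's inner face meets the board's top, mid-width: 78 mm along the rest's x from its origin, 45 mm up. Axes as the rest's. The magazine's foot must end flush against the plane through this point across the rest.
- magazine: Loose slim closed white plastic box, 24 mm thick (its x), 60 wide (y), 170 tall (z), 150 to 310 g, evenly spread. Starts upright on the rest, 4 to 24 mm clear of the stop, label window (grey frame, white labels) on its broad +x face towards the stop. Origin: centre of its foot face; z from foot to top end. Once down, z points towards the robot, x straight up.
- heel (a point): Middle of the magazine's lower edge on the robot's side, 12 mm from its origin along its -x, at foot level. Tipped as asked, the magazine turns about this edge, which must stay down on the rest; past about 8 degrees it falls by itself unless held back. Plastic on wood, ordinary friction that varies.
- top_end (a point): Centre of the magazine's top end face, 170 mm along its z from its origin. When first tipped down, this end sticks out about 30 to 50 mm past the near end of the rest, its lower side 45 mm above the table, so a fingertip has room under it; when home against the stop it is about level with the near end.
- tape_roll: Bystander: roll of clear tape lying flat, 80 mm across, 25 mm high, beside the rest. Origin: centre of its underside.
- glue_jar: Bystander: small jar, 52 mm across, 65 mm high, beside the rest. Origin: centre of its underside.
- basket: Bystander: white basket full of labels, 110 x 150 x 80 mm. Origin: centre of its underside.
- clear_tray: Bystander: clear box with a few labels, 110 x 150 x 80 mm. Origin: centre of its underside.
- canister: Bystander: white upright bottle, 72 mm across, 200 mm high, standing on the table. Origin: centre of its underside.
- glasses_case: Bystander: flat black glasses case, 70 x 160 x 32 mm. Origin: centre of its underside.
- marker: Bystander: black marker lying on the table, 14 mm thick, 120 mm long. Origin: at its underside, mid-length.
Things that resemble listed ones, but are neither listed nor needed, are in the scene too. Leave any red look-alike of the magazine alone.

How it is judged:
By the outcome, as a careful person would: the job done as asked, in the order asked, and still so for the second after the job is handed in, with the robot touching nothing.
It also fails if it takes over 64 s, if anything falls off the work surface, if the arm or the gripper's body presses on something with over 40 N, if the wrist force passes 120 N, or if a joint passes its speed limit or range.

## Working session

There is one attempt and no reset: what is moved stays moved. The work goes in short steps, Python scripts to look and compute and a tool call to move; the robot and the scene stay as the last step left them, time stands still between calls to the robot, and variables do not carry over. Pictures are saved under pics/ and viewed, about 8 in all and at most 12, crops included, and the job is handed in when it is done.

Besides the shell and the picture viewer there is one more tool, called after "Call:" by a JSON object that holds its "op" and its "data". drive_tool: Moves the arm, as the interface text tells. Its arguments: {"type":"object","properties":{"steps":{"type":"array","items":{"type":"array","items":{"type":"number"}}},"force":{"type":"number"}},"required":["steps"]}

```bash
ls; mkdir -p pics; cat > h.py <<'E'
import numpy as np, cv2
from scipy.spatial.transform import Rotation as R
from plant import readout, read_camera, sign_off, ctrl
def K(c):
    f=192/np.tan(np.radians(c["vertical_fov"])/2)
    return np.array([[f,0,c["cx"]],[0,f,c["cy"]],[0,0,1]]),np.array([c["k1"],0,0,0,0.])
def ray(c,uv):
    k,d=K(c); uv=np.array(uv,float).reshape(-1,1,2)
    p=cv2.undistortPointsIter(uv,k,d,None,None,(3,50,1e-9)).reshape(-1,2)
    v=np.c_[p[:,0],-p[:,1],-np.ones(len(p))]
    return R.from_quat(c["orientation"]).apply(v)
def onz(c,uv,z):
    v=ray(c,uv); e=np.array(c["eye"]); return e+v*((z-e[2])/v[:,2])[:,None]
def proj(c,P):
    k,d=K(c); q=R.from_quat(c["orientation"]).inv().apply(np.array(P,float)-np.array(c["eye"]))*[1,-1,-1]
    return cv2.projectPoints(q.reshape(-1,1,3),np.zeros(3),np.zeros(3),k,d)[0].reshape(-1,2)
def save(c,n,crop=None,s=1):
    f=c["frame"]
    if crop: x0,y0,x1,y1=crop; f=f[y0:y1,x0:x1]
    cv2.imwrite("pics/"+n,cv2.resize(f[:,:,::-1],None,fx=s,fy=s,interpolation=cv2.INTER_CUBIC))
E
python3 - <<'E'
from h import *
import pickle
C={n:read_camera(n) for n in("scene","side")}
pickle.dump(C,open("c0.pkl","wb"))
for n,c in C.items():
    save(c,n+"0.png",None,1.5); print(n,c["vertical_fov"],c["k1"],c["eye"],c["orientation"])
print(readout.get_state(),ctrl.grasp_offset)
E
```

```text
pics
scene 55.7819701167968 -0.08245618894859047 [ 1.12148011 -0.15121385  1.07273557] [0.22756137 0.18028673 0.60193791 0.74389735]
side 48.58218891152419 -0.13028558813933397 [-0.05625682 -0.91700828  1.23102574] [ 0.37425818 -0.10554495 -0.26955701  0.88098246]
{'time': 0.1, 'qpos': array([-1.49500702e+00,  2.87103732e-01,  1.57804882e+00, -3.36752896e-06,
        1.27864934e+00, -1.49977357e-01]), 'dq': array([-0.00041028, -0.00134311, -0.00271376,  0.00037479,  0.00011954,
        0.00078757]), 'joint_efforts': array([ 9.20192506e-04, -4.07296944e+01, -2.93698686e+01, -1.52640650e-04,
        3.39553648e-03,  3.52466770e-06]), 'eef_pos': array([ 0.15109718, -0.6572419 ,  0.23005789]), 'tcp_rot': array([ 0.70263372,  0.08043204, -0.70257806,  0.07887086]), 'contact_force': array([ 0.02252872, -0.65645957, -0.42354029]), 'wrist_torque': array([-0.00657393, -0.015084  ,  0.01427815]), 'opening': 1.0045855456494082} 0.0187
```

View pics/scene0.png

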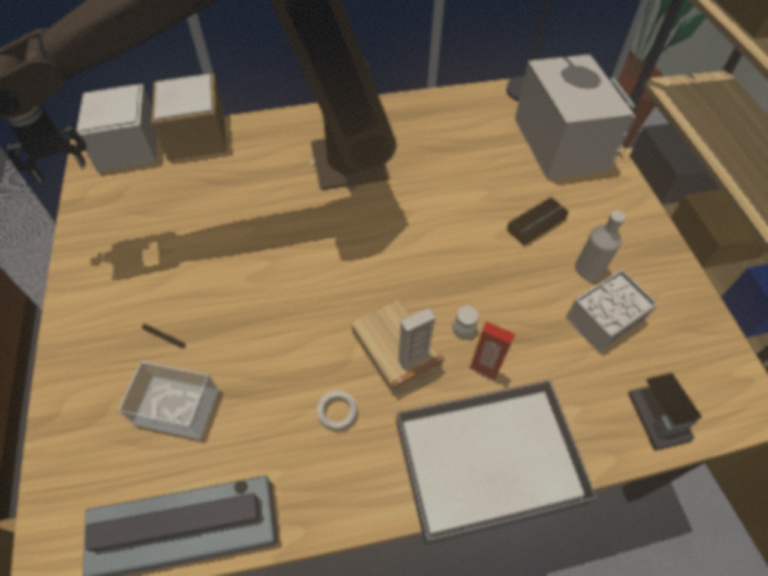

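View pics/side0.png

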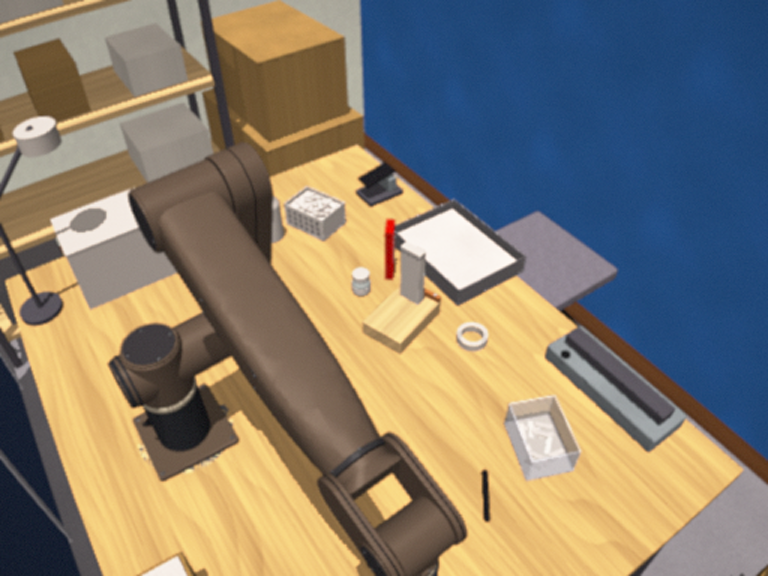

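The white upright box at scene (416,340)/1.5 and side (412,275)/1.5 stands on the wooden rest, so it fits the magazine. The red box at scene (492,350) is the look-alike. The jar is at (466,321) and the tape roll at (337,410). I'll check this in an enlarged crop.

```bash
python3 - <<'E'
import pickle; from h import *
C=pickle.load(open("c0.pkl","rb"))
a=C["scene"]["frame"][195:265,225:315]; b=C["side"]["frame"][150:240,235:305]
a=cv2.resize(a,None,fx=5,fy=5,interpolation=cv2.INTER_CUBIC);b=cv2.resize(b,None,fx=5,fy=5,interpolation=cv2.INTER_CUBIC)
m=np.zeros((450,800,3),np.uint8); m[:350,:450]=a; m[:450,450:800]=b
cv2.imwrite("pics/crop0.png",m[:,:,::-1])
E
```

```text
(no output)
```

View pics/crop0.png

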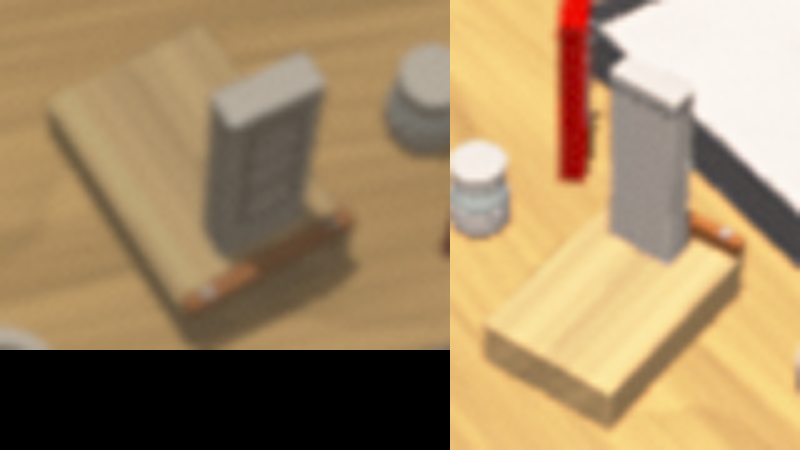

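```bash
cat > fit0.py <<'E'
import pickle; from h import *
from scipy.optimize import least_squares
C=pickle.load(open("c0.pkl","rb"))
s=lambda u,v:("scene",225+(u+.5)/5-.5,195+(v+.5)/5-.5)
d=lambda u,v:("side",235+(u-449.5)/5-.5,150+(v+.5)/5-.5)
def guess(uv,z): return onz(C["scene"],[uv[1:]],z)[0]
print("near corners",guess(s(50,103),.045),guess(s(200,28),.045),"stop",guess(s(190,312),.063),guess(s(352,213),.063))
# rest: x,y,yaw
def rest(p,q):
    c,n=np.cos(p[2]),np.sin(p[2]); q=np.array(q); return np.array([p[0]+c*q[0]-n*q[1],p[1]+n*q[0]+c*q[1],q[2]])
N=[-.09,-.09]
def run(obs,p0):
    f=lambda p:np.concatenate([proj(C[o[0]],[rest(p,q)])[0]-o[1:] for o,q in obs])
    r=least_squares(f,p0,loss="soft_l1"); print(r.x,np.degrees(r.x[2]),"\n",f(r.x).reshape(-1,2).round(1).tolist()); return r.x
a=guess(s(50,103),.045);b=guess(s(200,28),.045)
L,Rr=(a,b) # scene left -> which y?
yaw=np.arctan2(*(guess(s(190,312),.063)-a)[[1,0]]); sg=np.sign(np.cos(yaw)*(a-b)[1]-np.sin(yaw)*(a-b)[0]); print("yaw",yaw,"left corner y sign",sg)
k=.06*sg
R0=run([(s(50,103),[-.09,k,.045]),(s(200,28),[-.09,-k,.045]),(s(190,312),[.09,k,.063]),(s(352,213),[.09,-k,.063]),
 (d(487,328),[-.09,-k if sg<0 else k,.045]),(d(608,393),[-.09,k if sg<0 else -k,.045]),(d(608,425),[-.09,k if sg<0 else -k,0]),(d(742,240),[.09,k if sg<0 else -k,.063])],[*((a+b)/2)[:2]+.09*np.array([np.cos(yaw),np.sin(yaw)]),yaw])
t,z=.045+.17,.045; k=.03*sg; kk=.03
M0=run([(s(210,92),[-.012,k,t]),(s(303,52),[-.012,-k,t]),(s(325,92),[.012,-k,t]),(s(222,127),[.012,k,t]),
 (d(612,75),[-.012,kk,t]),(d(670,108),[-.012,-kk,t]),(d(692,95),[.012,-kk,t]),(d(612,235),[-.012,kk,z]),(d(668,262),[-.012,-kk,z]),(d(690,235),[.012,-kk,z])],R0)
c,n=np.cos(R0[2]),np.sin(R0[2]); e=M0[:2]-R0[:2]
print("mag in rest",c*e[0]+n*e[1],-n*e[0]+c*e[1],"gap",.078-.012-(c*e[0]+n*e[1]))
print("jar",guess(s(430,72),.065), "red top", guess(("scene",495/1.5,330/1.5),.17),"tape",guess(("scene",337/1.5,410/1.5),.012))
E
python3 fit0.py
```

```text
near corners [ 0.53939723 -0.08763299  0.045     ] [0.50360906 0.02063788 0.045     ] stop [ 0.70764704 -0.03297256  0.063     ] [0.66477072 0.07917106 0.063     ]
yaw 0.3141203121422644 left corner y sign -1.0
[ 0.60312254 -0.006171    0.33724409] 19.322662945012848 
 [[-1.6, -0.1], [-0.3, -1.3], [0.0, 0.1], [0.6, 0.9], [-1.5, -1.5], [0.1, -0.2], [-0.0, 1.3], [0.4, -1.2]]
[0.65239026 0.01722112 0.20719582] 11.871446061801041 
 [[-1.1, 0.2], [0.0, 0.5], [-0.4, -0.6], [0.3, 0.2], [-0.2, -1.8], [0.5, -0.8], [0.5, -1.4], [-0.6, -0.9], [-0.5, 1.2], [-0.7, 3.4]]
mag in rest 0.05423263747268058 0.005772362791864154 gap 0.01176736252731942
jar [0.57909509 0.15521275 0.065     ] red top [0.68204488 0.16693123 0.17      ] tape [ 0.71506492 -0.15219967  0.012     ]
```

```bash
cat >> h.py <<'E'
R0=np.array([0.6031,-0.0062]); YAW=np.radians(19.3)
def r2w(x,y=0): c,n=np.cos(YAW),np.sin(YAW); return np.array([R0[0]+c*x-n*y,R0[1]+n*x+c*y])
def w2r(p): c,n=np.cos(YAW),np.sin(YAW); e=np.array(p)[:2]-R0; return np.array([c*e[0]+n*e[1],-n*e[0]+c*e[1]])
def plan(target,yaw=None):
    "turn about tool x (deg) so tool y lies on rest y, then cm shift in tool axes after the turn"
    yaw=YAW if yaw is None else yaw
    s=readout.get_state(); r=R.from_quat(s["tcp_rot"]); y=r.apply([0,1,0]); x=r.apply([1,0,0])
    d=np.array([-np.sin(yaw),np.cos(yaw),0])
    a=np.arctan2(np.dot(np.cross(y,d),x),y@d); a=(a+np.pi/2)%np.pi-np.pi/2
    r2=r*R.from_rotvec([a,0,0])
    print("t",s["time"],"tcp",s["eef_pos"].round(4),"rest xy",w2r(s["eef_pos"]).round(4),"F",s["contact_force"].round(1),"open",round(s["opening"],3),"q6",s["qpos"][5].round(2))
    print("turn deg",np.degrees(a).round(2),"shift cm",(100*r2.inv().apply(np.array(target)-s["eef_pos"])).round(2)); 
    print("rest x,y in tool",r2.inv().apply([np.cos(yaw),np.sin(yaw),0]).round(3),r2.inv().apply([-np.sin(yaw),np.cos(yaw),0]).round(3), "z",r2.inv().apply([0,0,1]).round(3))
E
python3 -c "
from h import *
plan([.652,.017,.29])"
```

```text
t 0.1 tcp [ 0.1511 -0.6572  0.2301] rest xy [-0.6418 -0.4651] F [ 0.  -0.7 -0.4] open 1.005 q6 -0.15
turn deg -6.36 shift cm [ -5.85 -47.09 -69.56]
rest x,y in tool [ 0.001  0.    -1.   ] [ 0.002 -1.     0.   ] z [-1.    -0.002 -0.001]
```

Call:
{"op": "drive_tool", "data": {"steps": [[-3, 0, 0, -6.36, 1], [-2.85, 0, 0, 0, 1], [0, -2.35, -3.48, 0, 1], [0, -2.35, -3.48, 0, 1], [0, -2.35, -3.48, 0, 1], [0, -2.35, -3.48, 0, 1], [0, -2.35, -3.48, 0, 1], [0, -2.35, -3.48, 0, 1], [0, -2.35, -3.48, 0, 1], [0, -2.35, -3.48, 0, 1]], "force": 20}}

```text
time: 1.1
eef_pos: [0.3524, -0.3867, 0.2893]
tcp_rot: [-0.697, -0.119, 0.697, -0.118]
contact_force: [0.4, -1.1, 0.2]
opening: 1.002
```

Call:
{"op": "drive_tool", "data": {"steps": [[0, -2.35, -3.48, 0, 1], [0, -2.35, -3.48, 0, 1], [0, -2.35, -3.48, 0, 1], [0, -2.35, -3.48, 0, 1], [0, -2.35, -3.48, 0, 1], [0, -2.35, -3.48, 0, 1], [0, -2.35, -3.48, 0, 1], [0, -2.35, -3.48, 0, 1], [0, -2.35, -2.0, 0, 1], [0, 0, 0, 0, 1]]}}

```text
time: 2.1
eef_pos: [0.5642, -0.0868, 0.289]
tcp_rot: [-0.697, -0.121, 0.697, -0.12]
contact_force: [-0.4, -0.5, -0.7]
opening: 1.001
```

```bash
python3 -c "
from h import *
plan([.652,.017,.29])
c=read_camera('wrist'); save(c,'w1.png',None,1.5); print(c['vertical_fov'],c['k1'],c['eye'],c['orientation'])
import pickle; pickle.dump(c,open('w1.pkl','wb'))"
```

```text
t 2.1 tcp [ 0.5642 -0.0868  0.289 ] rest xy [-0.0634 -0.0632] F [-0.4 -0.5 -0.7] open 1.001 q6 0.9
turn deg 0.27 shift cm [ -0.09  -6.9  -11.72]
rest x,y in tool [-0.001 -0.    -1.   ] [ 0.002 -1.     0.   ] z [-1.    -0.002  0.001]
58.310170772532366 0.01751385617695438 [ 0.64311962 -0.05886771  0.4303335 ] [-0.1320555   0.09407376 -0.56898309  0.806207  ]
```

View pics/w1.png

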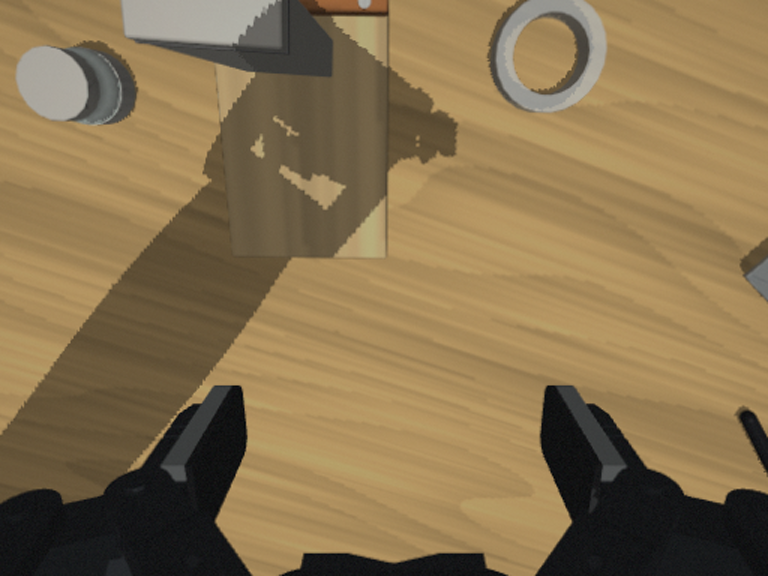

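```bash
python3 - <<'E'
import pickle; from h import *
c=pickle.load(open("w1.pkl","rb"))
P=lambda u,v,z: onz(c,[((u+.5)/1.5-.5,(v+.5)/1.5-.5)],z)[0]
for n,u,v,z in [("nearL",233,257,.045),("nearR",387,257,.045),("stopR board",388,16,.045),("leftedge",219,80,.045),("foot near R",332,76,.045),("foot near L",218,65,.045),("top nearL",125,37,.215),("top nearR",283,50,.215),("top farR",287,0,.215)]:
    p=P(u,v,z); print(n,p[:2].round(4),w2r(p).round(4))
E
```

```text
nearL [0.5007 0.0224] [-0.0872  0.0608]
nearR [ 0.5406 -0.0897] [-0.0866 -0.0581]
stopR board [ 0.6979 -0.0352] [ 0.0799 -0.0587]
leftedge [0.6213 0.0618] [0.0397 0.0582]
foot near R [ 0.6501 -0.011 ] [ 0.0428 -0.02  ]
foot near L [0.6304 0.0646] [0.0492 0.0578]
top nearL [0.6336 0.0451] [0.0458 0.0383]
top nearR [ 0.6495 -0.0119] [ 0.0419 -0.0207]
top farR [ 0.6662 -0.0088] [ 0.0587 -0.0233]
```

```bash
python3 -c "
from h import *
plan([*r2w(.0558,.0085),.172],np.radians(15.5))"
```

```text
t 2.15 tcp [ 0.5636 -0.0886  0.2891] rest xy [-0.0645 -0.0647] F [ 0.1 -0.6 -1.1] open 1.003 q6 0.9
turn deg 3.99 shift cm [ 11.7   -8.09 -11.53]
rest x,y in tool [-0.001 -0.    -1.   ] [ 0.001 -1.    -0.   ] z [-1.    -0.001  0.001]
```

Call:
{"op": "drive_tool", "data": {"steps": [[0, 0, 0, 3.99, 1], [0, -2.02, -2.88, 0, 1], [0, -2.02, -2.88, 0, 1], [0, -2.02, -2.88, 0, 1], [0, -2.03, -2.89, 0, 1], [0, 0, 0, 0, 1], [0, 0, 0, 0, 1]]}}

```text
time: 2.85
eef_pos: [0.6531, 0.0175, 0.2891]
tcp_rot: [-0.7, -0.094, 0.701, -0.094]
contact_force: [-0.2, 0.3, 0.6]
opening: 0.998
```

```bash
python3 -c "
from h import *
plan([*r2w(.0558,.0085),.172],np.radians(15.5))
c=read_camera('wrist'); save(c,'w2.png',None,1.5)
import pickle; pickle.dump(c,open('w2.pkl','wb'))
for z in(.215,.172): print(proj(c,[[*readout.get_state()['eef_pos'][:2],z]])*1.5)"
```

```text
t 2.85 tcp [0.6531 0.0175 0.2891] rest xy [0.055  0.0058] F [-0.2  0.3  0.6] open 0.998 q6 1.18
turn deg -0.19 shift cm [11.71 -0.27 -0.08]
rest x,y in tool [-0.002  0.    -1.   ] [-0. -1.  0.] z [-1.     0.     0.002]
[[394.16264721 309.00433494]]
[[393.92012129 279.19969068]]
```

View pics/w2.png

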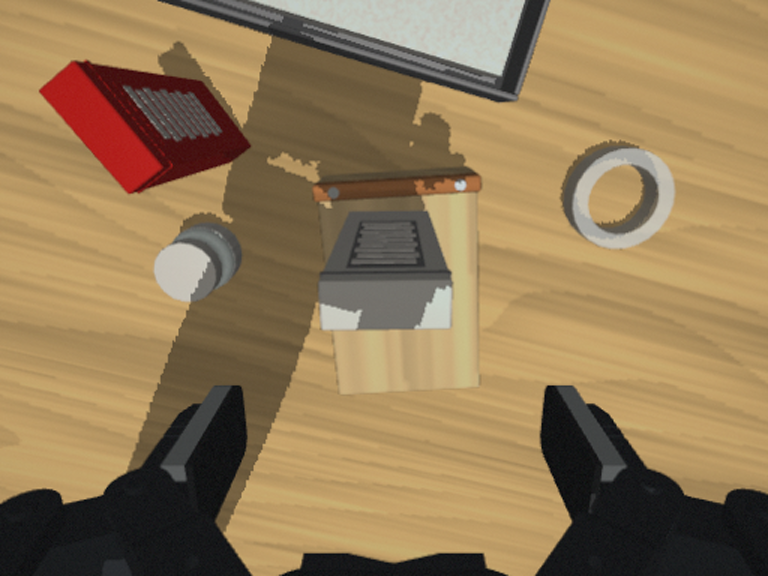

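The magazine top centre is at about (386,303) and square to the jaws, and the TCP projects to (394,309). I'll shift about 3.5 mm left and 2.5 mm forward, then descend and close.

Call:
{"op": "drive_tool", "data": {"steps": [[0, -0.35, -0.25, 0, 1], [2.5, 0, 0, 0, 1], [2.5, 0, 0, 0, 1], [2.5, 0, 0, 0, 1], [2.5, 0, 0, 0, 1], [1.7, 0, 0, 0, 1], [0, 0, 0, 0, 1], [0, 0, 0, 0, 0.8], [0, 0, 0, 0, 0.7], [0, 0, 0, 0, 0.6]], "force": 20}}

```text
time: 3.9
eef_pos: [0.6561, 0.0221, 0.1751]
tcp_rot: [0.702, 0.094, -0.699, 0.095]
contact_force: [0.5, -0.3, 2.9]
opening: 0.697
```

Call:
{"op": "drive_tool", "data": {"steps": [[0, 0, 0, 0, 0.5], [0, 0, 0, 0, 0.4], [0, 0, 0, 0, 0.4], [0, 0, 0, 0, 0.4], [0, 0, 0, 0, 0.4]]}}

```text
time: 4.4
eef_pos: [0.6561, 0.0221, 0.1751]
tcp_rot: [0.702, 0.094, -0.699, 0.095]
contact_force: [0.4, -0.4, 5.5]
opening: 0.701
```

```bash
python3 -c "
from h import *
plan([*r2w(.0558,.0085),.172])
import pickle
C={n:read_camera(n) for n in('scene','wrist','side')}; pickle.dump(C,open('c2.pkl','wb'))
a=cv2.resize(C['scene']['frame'][170:270,215:335],None,fx=3.3,fy=3.3); b=cv2.resize(C['wrist']['frame'],None,fx=.78,fy=.78)
m=np.zeros((330,800,3),np.uint8); m[:330,:396]=a[:330]; m[:300,400:799]=b[:300,:399]
cv2.imwrite('pics/g.png',m[:,:,::-1])"
```

```text
t 4.4 tcp [0.6561 0.0221 0.1751] rest xy [0.0594 0.0092] F [ 0.4 -0.4  5.5] open 0.701 q6 1.18
turn deg -3.99 shift cm [0.31 0.07 0.36]
rest x,y in tool [ 0.003 -0.    -1.   ] [-0.002 -1.     0.   ] z [-1.     0.002 -0.003]
```

View pics/g.png

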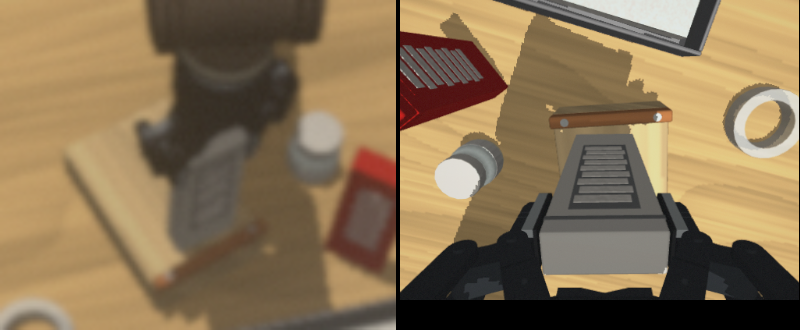

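Call:
{"op": "drive_tool", "data": {"steps": [[0, 0, 0, -2, 0.4], [0, 0, 0, -1.99, 0.4], [0, 0, 0, 0, 0.4], [0.03, 0, 0.33, 0, 0.4], [0, 0, 0.33, 0, 0.4], [0, 0, 0.33, 0, 0.4], [0, 0, 0.33, 0, 0.4]]}}

```text
time: 5.25
eef_pos: [0.6446, 0.0184, 0.1754]
tcp_rot: [0.7, 0.118, -0.695, 0.119]
contact_force: [2.2, 0.2, 6.0]
opening: 0.702
```

```bash
cat > look.py <<'E'
from h import *; import sys,pickle
plan([*r2w(.0558,.0085),.172])
C={n:read_camera(n) for n in('scene','wrist','side')}; pickle.dump(C,open(sys.argv[1]+'.pkl','wb'))
m=np.zeros((600,800,3),np.uint8)
m[:330,:396]=cv2.resize(C['scene']['frame'][170:270,215:335],(396,330)); m[:299,400:799]=cv2.resize(C['wrist']['frame'],(399,299))
m[300:600,400:720]=cv2.resize(C['side']['frame'][150:240,225:321],(320,300))
cv2.imwrite('pics/%s.png'%sys.argv[1],m[:,:,::-1])
E
python3 look.py t1
```

```text
t 5.25 tcp [0.6446 0.0184 0.1754] rest xy [0.0473 0.0095] F [2.2 0.2 6. ] open 0.702 q6 1.1
turn deg -0.0 shift cm [ 0.35  0.1  -0.85]
rest x,y in tool [ 0.007 -0.    -1.   ] [-0.002 -1.     0.   ] z [-1.     0.002 -0.007]
```

View pics/t1.png

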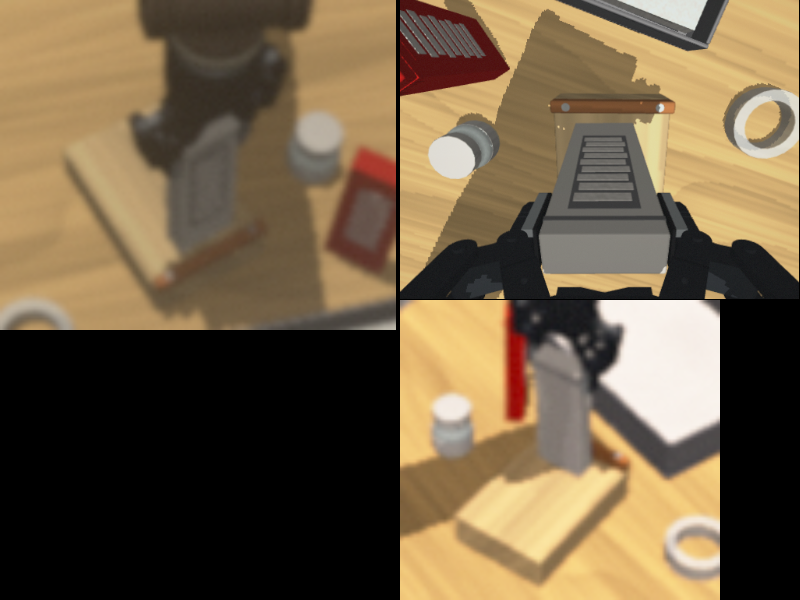

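```bash
python3 -c "
import numpy as np
for h,a in((.151,.0135),(.157,.0135)):
  t=np.radians(np.array([4.6]+list(range(7,92,3))+[90]))
  x=a*np.cos(t)-h*np.sin(t); z=h*np.cos(t)+a*np.sin(t)
  print(h); print(' '.join('%d:%.2f,%.2f'%(d,p,q) for d,p,q in zip(np.degrees(t).round()[1:],-np.diff(z)*100,-np.diff(x)*100)))
"
```

```text
0.151
7:0.01,0.63 10:0.05,0.79 13:0.09,0.79 16:0.13,0.78 19:0.17,0.78 22:0.21,0.77 25:0.25,0.75 28:0.29,0.74 31:0.33,0.72 34:0.37,0.70 37:0.40,0.68 40:0.44,0.66 43:0.47,0.64 46:0.50,0.61 49:0.54,0.59 52:0.57,0.56 55:0.59,0.53 58:0.62,0.50 61:0.65,0.46 64:0.67,0.43 67:0.69,0.39 70:0.71,0.36 73:0.73,0.32 76:0.74,0.28 79:0.76,0.24 82:0.77,0.20 85:0.78,0.16 88:0.78,0.12 91:0.79,0.08 90:-0.26,-0.02
0.157
7:0.01,0.66 10:0.05,0.82 13:0.09,0.82 16:0.14,0.81 19:0.18,0.81 22:0.22,0.79 25:0.26,0.78 28:0.30,0.77 31:0.34,0.75 34:0.38,0.73 37:0.42,0.71 40:0.46,0.69 43:0.49,0.66 46:0.53,0.64 49:0.56,0.61 52:0.59,0.58 55:0.62,0.55 58:0.65,0.51 61:0.67,0.48 64:0.70,0.44 67:0.72,0.41 70:0.74,0.37 73:0.76,0.33 76:0.77,0.29 79:0.79,0.25 82:0.80,0.21 85:0.81,0.16 88:0.82,0.12 91:0.82,0.08 90:-0.27,-0.02
```

Call:
{"op": "drive_tool", "data": {"steps": [[0, 0, 0.32, 0, 0.4], [0.01, 0, 0.32, 0, 0.4], [0.02, 0, 0.4, 0, 0.4], [0.03, 0, 0.4, 0, 0.4], [0.04, 0, 0.4, 0, 0.4], [0.05, 0, 0.4, 0, 0.4], [0.06, 0, 0.4, 0, 0.4], [0.07, 0, 0.4, 0, 0.4]]}}

```text
time: 6.2
eef_pos: [0.6153, 0.0081, 0.1721]
tcp_rot: [0.699, 0.118, -0.695, 0.119]
contact_force: [0.9, 0.3, 4.6]
opening: 0.699
```

Call:
{"op": "drive_tool", "data": {"steps": [[0.08, 0, 0.4, 0, 0.4], [0.09, 0, 0.4, 0, 0.4], [0.1, 0, 0.39, 0, 0.4], [0.11, 0, 0.39, 0, 0.4]]}}

```text
time: 6.6
eef_pos: [0.6, 0.0028, 0.1679]
tcp_rot: [0.699, 0.118, -0.696, 0.119]
contact_force: [-0.8, 0.3, 4.8]
opening: 0.699
```

```bash
python3 look.py t2
```

```text
t 6.6 tcp [0.6    0.0028 0.1679] rest xy [0.0001 0.0095] F [-0.8  0.3  4.8] open 0.699 q6 1.07
turn deg 0.0 shift cm [-0.39  0.1  -5.57]
rest x,y in tool [ 0.004 -0.    -1.   ] [-0.001 -1.    -0.   ] z [-1.     0.001 -0.004]
```

View pics/t2.png

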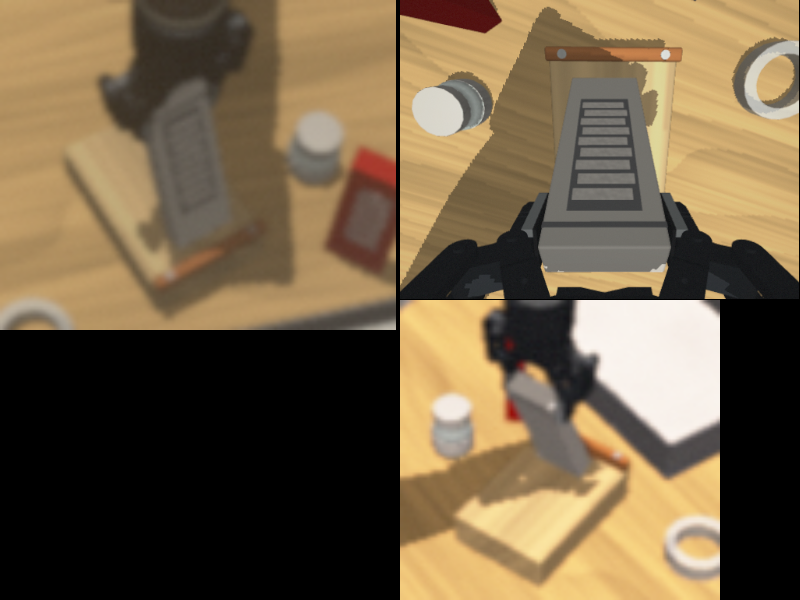

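Call:
{"op": "drive_tool", "data": {"steps": [[0.12, 0, 0.39, 0, 0.4], [0.13, 0, 0.38, 0, 0.4], [0.14, 0, 0.38, 0, 0.4], [0.15, 0, 0.38, 0, 0.4], [0.16, 0, 0.37, 0, 0.4], [0.17, 0, 0.37, 0, 0.4], [0.18, 0, 0.36, 0, 0.4], [0.19, 0, 0.36, 0, 0.4]]}}

```text
time: 7.55
eef_pos: [0.5707, -0.0074, 0.154]
tcp_rot: [0.697, 0.118, -0.697, 0.119]
contact_force: [-1.2, -0.7, 5.4]
opening: 0.703
```

Call:
{"op": "drive_tool", "data": {"steps": [[0.2, 0, 0.35, 0, 0.4], [0.21, 0, 0.35, 0, 0.4], [0.22, 0, 0.34, 0, 0.4], [0.23, 0, 0.34, 0, 0.4], [0.24, 0, 0.33, 0, 0.4], [0.25, 0, 0.33, 0, 0.4]]}}

```text
time: 8.15
eef_pos: [0.551, -0.0141, 0.1396]
tcp_rot: [-0.697, -0.118, 0.697, -0.118]
contact_force: [-0.1, -1.6, 2.7]
opening: 0.696
```

Call:
{"op": "drive_tool", "data": {"steps": [[0.26, 0, 0.32, 0, 0.4], [0.26, 0, 0.31, 0, 0.4], [0.27, 0, 0.3, 0, 0.4], [0.28, 0, 0.3, 0, 0.4], [0.29, 0, 0.29, 0, 0.4], [0.29, 0, 0.28, 0, 0.4]]}}

```text
time: 8.75
eef_pos: [0.5341, -0.0198, 0.1231]
tcp_rot: [0.697, 0.119, -0.697, 0.118]
contact_force: [0.9, -1.3, 1.2]
opening: 0.697
```

```bash
python3 look.py t3
```

```text
t 8.75 tcp [ 0.5341 -0.0198  0.1231] rest xy [-0.0696  0.0099] F [ 0.9 -1.3  1.2] open 0.697 q6 1.01
turn deg -0.02 shift cm [ -4.89   0.14 -12.54]
rest x,y in tool [ 0.  0. -1.] [ 0. -1. -0.] z [-1. -0. -0.]
```

View pics/t3.png

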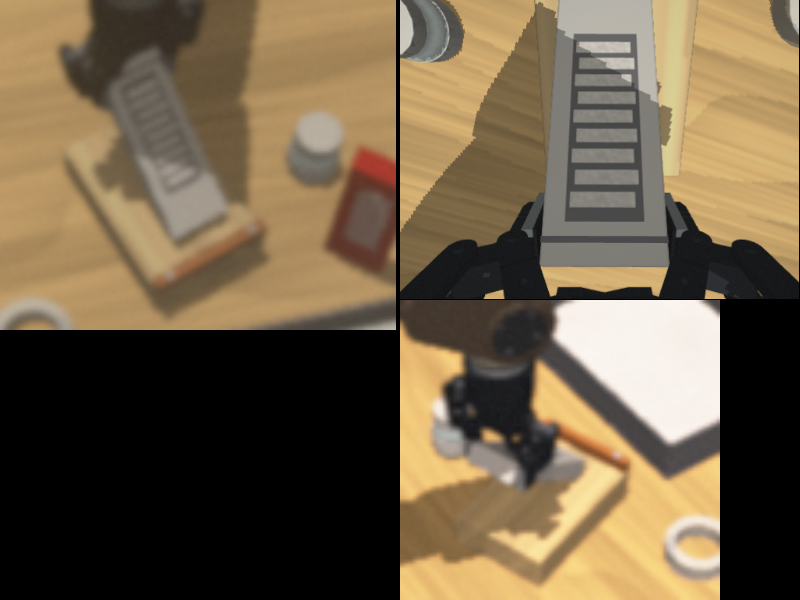

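Call:
{"op": "drive_tool", "data": {"steps": [[0.33, 0, 0.28, 0, 0.4], [0.33, 0, 0.27, 0, 0.4], [0.34, 0, 0.26, 0, 0.4], [0.34, 0, 0.25, 0, 0.4], [0.35, 0, 0.24, 0, 0.4], [0.35, 0, 0.23, 0, 0.4]]}}

```text
time: 9.5
eef_pos: [0.5194, -0.0249, 0.1027]
tcp_rot: [-0.697, -0.119, 0.697, -0.118]
contact_force: [-1.9, -0.9, 2.5]
opening: 0.699
```

Call:
{"op": "drive_tool", "data": {"steps": [[0.36, 0, 0.22, 0, 0.4], [0.36, 0, 0.21, 0, 0.4], [0.37, 0, 0.2, 0, 0.4], [0.37, 0, 0.18, 0, 0.4], [0.38, 0, 0.17, 0, 0.4], [0.38, 0, 0.16, 0, 0.4]]}}

```text
time: 10.1
eef_pos: [0.5089, -0.0287, 0.0805]
tcp_rot: [-0.697, -0.119, 0.697, -0.118]
contact_force: [-1.9, -1.4, 2.1]
opening: 0.695
```

```bash
python3 look.py t4
```

```text
t 10.1 tcp [ 0.5089 -0.0287  0.0805] rest xy [-0.0963  0.0099] F [-1.9 -1.4  2.1] open 0.695 q6 0.98
turn deg -0.0 shift cm [ -9.15   0.14 -15.21]
rest x,y in tool [-0. -0. -1.] [ 0. -1.  0.] z [-1. -0.  0.]
```

Call:
{"op": "drive_tool", "data": {"steps": [[0.39, 0, 0.18, 0, 0.4], [0.39, 0, 0.16, 0, 0.4], [0.4, 0, 0.15, 0, 0.4], [0.4, 0, 0.14, 0, 0.4], [0.4, 0, 0.12, 0, 0.4], [0.4, 0, 0.1, 0, 0.4]]}}

```text
time: 10.85
eef_pos: [0.5013, -0.0315, 0.0569]
tcp_rot: [0.697, 0.118, -0.697, 0.119]
contact_force: [0.3, 0.8, 1.4]
opening: 0.697
```

Call:
{"op": "drive_tool", "data": {"steps": [[0.4, 0, 0.1, 0, 0.4], [0.4, 0, 0.08, 0, 0.4], [0.3, 0, 0.05, 0, 0.4]]}}

```text
time: 11.15
eef_pos: [0.4988, -0.0323, 0.0457]
tcp_rot: [-0.697, -0.118, 0.697, -0.118]
contact_force: [0.7, 1.0, 0.7]
opening: 0.701
```

```bash
python3 look.py t5
```

```text
t 11.15 tcp [ 0.4988 -0.0323  0.0457] rest xy [-0.1071  0.0098] F [0.7 1.  0.7] open 0.701 q6 0.97
turn deg -0.01 shift cm [-12.63   0.13 -16.28]
rest x,y in tool [-0. -0. -1.] [ 0. -1. -0.] z [-1. -0.  0.]
```

View pics/t5.png

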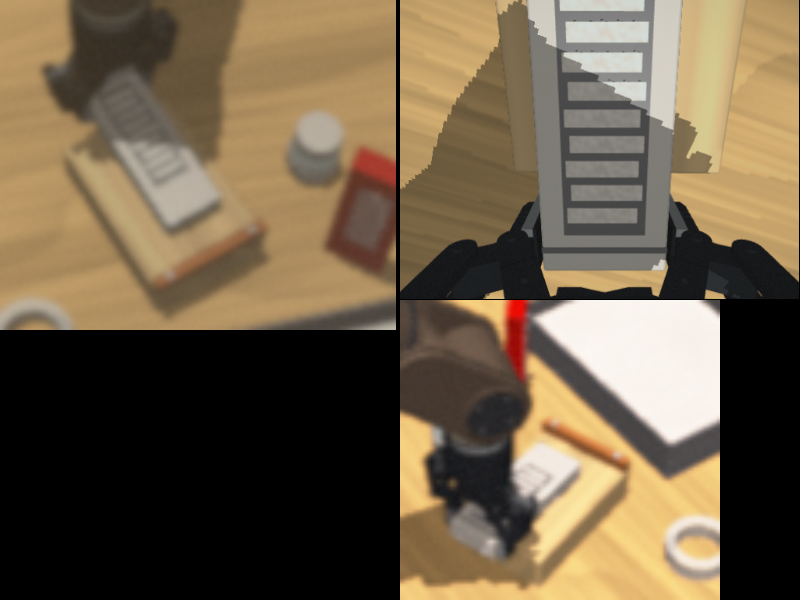

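Call:
{"op": "drive_tool", "data": {"steps": [[0.25, 0, 0.04, 0, 0.4], [0.25, 0, 0.03, 0, 0.4], [0.2, 0, 0.02, 0, 0.4], [0, 0, 0, 0, 0.4]]}}

```text
time: 11.7
eef_pos: [0.4976, -0.0326, 0.0387]
tcp_rot: [-0.697, -0.119, 0.697, -0.118]
contact_force: [-0.5, -0.7, 0.0]
opening: 0.696
```

Call:
{"op": "drive_tool", "data": {"steps": [[0.1, 0, 0, 0, 0.4], [0.1, 0, 0, 0, 0.4]]}}

```text
time: 11.9
eef_pos: [0.498, -0.0325, 0.0371]
tcp_rot: [-0.697, -0.119, 0.697, -0.119]
contact_force: [-0.6, -1.1, 1.2]
opening: 0.699
```

Call:
{"op": "drive_tool", "data": {"steps": [[0.1, 0, 0, 0, 0.4], [0.1, 0, 0, 0, 0.4]]}}

```text
time: 12.1
eef_pos: [0.498, -0.0325, 0.0351]
tcp_rot: [-0.697, -0.119, 0.697, -0.119]
contact_force: [-1.6, -0.6, 0.2]
opening: 0.7
```

Call:
{"op": "drive_tool", "data": {"steps": [[0.1, 0, 0, 0, 0.4], [0.1, 0, 0, 0, 0.4], [0, 0, 0, 0, 0.4]]}}

```text
time: 12.4
eef_pos: [0.4982, -0.0325, 0.0332]
tcp_rot: [0.697, 0.119, -0.697, 0.119]
contact_force: [-0.3, -1.1, 2.0]
opening: 0.702
```

Call:
{"op": "drive_tool", "data": {"steps": [[0.1, 0, 0, 0, 0.4], [0.1, 0, 0, 0, 0.4], [0, 0, 0, 0, 0.4]]}}

```text
time: 12.7
eef_pos: [0.4981, -0.0325, 0.033]
tcp_rot: [-0.696, -0.119, 0.698, -0.119]
contact_force: [-7.3, 0.1, 15.2]
opening: 0.698
```

```bash
python3 look.py t6; python3 - <<'E'
# tilt check: project a lying box into side/scene using assumed tilts and compare label-side edges
import pickle; from h import *
c=pickle.load(open("t6.pkl","rb"))["scene"]
f=c["frame"]; cv2.imwrite("pics/t6s.png",cv2.resize(f[170:270,215:335,::-1],None,fx=6,fy=6,interpolation=cv2.INTER_CUBIC))
E
```

```text
t 12.7 tcp [ 0.4981 -0.0325  0.033 ] rest xy [-0.1078  0.0098] F [-7.3  0.1 15.2] open 0.698 q6 0.97
turn deg 0.03 shift cm [-13.93   0.12 -16.33]
rest x,y in tool [-0.002 -0.    -1.   ] [ 0.001 -1.    -0.   ] z [-1.    -0.001  0.002]
```

Call:
{"op": "drive_tool", "data": {"steps": [[-0.1, 0, 0, 0, 0.4], [-0.08, 0, 0, 0, 0.7], [0, 0, 0, 0, 0.8], [0, 0, 0, 0, 0.9], [0, 0, 0, 0, 1], [0, 0, 0, 0, 1], [0, 0, 0, 0, 1]]}}

```text
time: 13.55
eef_pos: [0.4981, -0.0326, 0.0328]
tcp_rot: [-0.697, -0.119, 0.697, -0.118]
contact_force: [0.1, 0.3, 0.2]
opening: 0.999
```

Call:
{"op": "drive_tool", "data": {"steps": [[-1, 0, 0, 0, 1], [-2, 0, 0, 0, 1], [-3, 0, 0, 0, 1], [-3, 0, 0, 0, 1], [-2, 0, 2, 0, 1], [0, 0, 2, 0, 1], [0, 0, 1, 0, 1], [0, 0, 0, 0, 1]]}}

```text
time: 14.35
eef_pos: [0.45, -0.0492, 0.1429]
tcp_rot: [-0.697, -0.118, 0.697, -0.118]
contact_force: [-0.2, 0.0, -0.5]
opening: 0.999
```

```bash
python3 -c "
from h import *
import pickle
plan([*r2w(-.15,.0098),.05])
C={n:read_camera(n) for n in('scene','wrist','side')}; pickle.dump(C,open('t7.pkl','wb'))
m=np.zeros((600,800,3),np.uint8)
m[:500,:550]=cv2.resize(C['wrist']['frame'][:330],(550,500))
m[:220,552:800]=cv2.resize(C['side']['frame'][150:240,225:326],(248,220)); m[230:440,552:800]=cv2.resize(C['scene']['frame'][170:270,215:335],(248,210))
cv2.imwrite('pics/t7.png',m[:,:,::-1])"
```

```text
t 14.35 tcp [ 0.45   -0.0492  0.1429] rest xy [-0.1587  0.0101] F [-0.2  0.  -0.5] open 0.999 q6 0.9
turn deg -0.06 shift cm [ 9.29  0.03 -0.87]
rest x,y in tool [-0. -0. -1.] [ 0. -1. -0.] z [-1. -0.  0.]
```

View pics/t7.png

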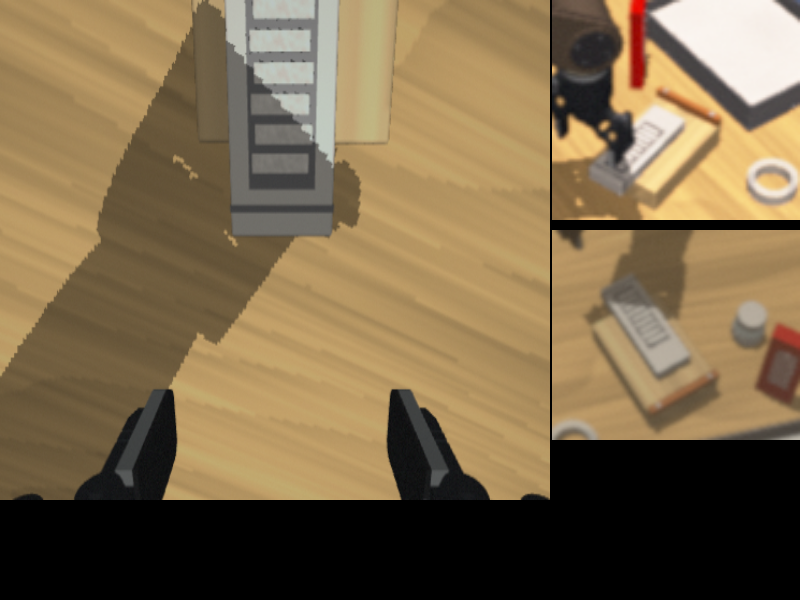

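```bash
python3 - <<'E'
import pickle; from h import *
c=pickle.load(open("t7.pkl","rb"))["wrist"]
for n,u,v,z in[("endL",232,236,.069),("endR",331,236,.069),("restL",199,143,.045),("restR",388,143,.045),("sideL up",226,0,.069),("sideR up",339,0,.069)]:
    p=onz(c,[((u+.5)/550*512-.5,(v+.5)/500*330-.5)],z)[0]; print(n,w2r(p).round(4))
print("eye",w2r(c["eye"]))
E
```

```text
endL [-0.1237  0.0394]
endR [-0.1238 -0.0194]
restL [-0.0873  0.0613]
restR [-0.0875 -0.0564]
sideL up [-0.0358  0.0385]
sideR up [-0.0359 -0.0197]
eye [-0.07450496  0.01002917]
```

Call:
{"op": "drive_tool", "data": {"steps": [[3, 0, 0, 0, 0.3], [3, 0, 0, 0, 0.3], [2.5, 0, 0, 0, 0.3], [1.5, 0, 0, 0, 0.3], [0.3, 0, 0, 0, 0.3], [0, 0, -0.6, 0, 0.3], [0, 0, -0.5, 0, 0.3], [0, 0, -0.5, 0, 0.3], [0, 0, -0.4, 0, 0.3], [0, 0, -0.4, 0, 0.3]]}}

```text
time: 15.5
eef_pos: [0.4741, -0.0412, 0.0405]
tcp_rot: [0.697, 0.118, -0.697, 0.119]
contact_force: [-2.2, 0.1, 1.0]
opening: 0.299
```

Call:
{"op": "drive_tool", "data": {"steps": [[0, 0, -0.3, 0, 0.3], [0, 0, -0.3, 0, 0.3], [0, 0, -0.3, 0, 0.3], [0, 0, -0.3, 0, 0.3], [0, 0, -0.3, 0, 0.3], [0, 0, -0.3, 0, 0.3]]}}

```text
time: 16.1
eef_pos: [0.4907, -0.0351, 0.0399]
tcp_rot: [-0.697, -0.119, 0.697, -0.118]
contact_force: [-1.9, 0.8, 1.4]
opening: 0.298
```

Call:
{"op": "drive_tool", "data": {"steps": [[0, 0, -0.25, 0, 0.3], [0, 0, -0.25, 0, 0.3], [0, 0, -0.25, 0, 0.3], [0, 0, -0.25, 0, 0.3]]}}

```text
time: 16.5
eef_pos: [0.5002, -0.0318, 0.0399]
tcp_rot: [-0.697, -0.119, 0.697, -0.118]
contact_force: [-1.4, -0.7, 1.4]
opening: 0.301
```

Call:
{"op": "drive_tool", "data": {"steps": [[0, 0, -0.15, 0, 0.3], [0, 0, -0.15, 0, 0.3], [0, 0, 0, 0, 0.3]]}}

```text
time: 16.8
eef_pos: [0.5031, -0.0308, 0.0399]
tcp_rot: [0.697, 0.118, -0.697, 0.118]
contact_force: [-0.0, 0.8, 0.5]
opening: 0.299
```

Call:
{"op": "drive_tool", "data": {"steps": [[0, 0, -0.1, 0, 0.3], [0, 0, -0.1, 0, 0.3], [0, 0, 0, 0, 0.3]]}}

```text
time: 17.1
eef_pos: [0.5034, -0.0306, 0.0399]
tcp_rot: [-0.696, -0.119, 0.699, -0.119]
contact_force: [-6.3, -3.4, 4.8]
opening: 0.302
```

Call:
{"op": "drive_tool", "data": {"steps": [[0, 0, -0.1, 0, 0.3], [0, 0, -0.1, 0, 0.3], [0, 0, 0, 0, 0.3]]}}

```text
time: 17.4
eef_pos: [0.5033, -0.0306, 0.0399]
tcp_rot: [-0.693, -0.119, 0.701, -0.119]
contact_force: [-13.3, -6.3, 10.6]
opening: 0.299
```

Call:
{"op": "drive_tool", "data": {"steps": [[0, 0, 0.3, 0, 0.3], [0, 0, 0.7, 0, 0.3], [0, 0, 2, 0, 0.3], [-3, 0, 1, 0, 0.3], [-4, 0, 0, 0, 0.3], [-4, 0, 0, 0, 0.3], [-4, 0, 0, 0, 0.3], [0, 0, 0, 0, 0.3], [0, 0, 0, 0, 0.3]]}}

```text
time: 18.3
eef_pos: [0.4695, -0.0429, 0.191]
tcp_rot: [0.698, 0.118, -0.696, 0.119]
contact_force: [-0.5, 0.6, -0.7]
opening: 0.299
```

```bash
python3 -c "
from h import *
import pickle
plan([*r2w(-.15,.0098),.05])
C={n:read_camera(n) for n in('scene','wrist','side')}; pickle.dump(C,open('t8.pkl','wb'))
c=C['wrist']
m=np.zeros((600,800,3),np.uint8)
m[:384,:512]=c['frame']
m[:250,515:800]=cv2.resize(C['side']['frame'][150:240,225:326],(285,250))
s=C['scene']; p=proj(s,[[*r2w(.08,.01),.05]])[0].astype(int); print(p)
m[255:600,515:800]=cv2.resize(s['frame'][p[1]-29:p[1]+29,p[0]-24:p[0]+24],(285,345),interpolation=cv2.INTER_CUBIC)
q=proj(c,[[*r2w(.04,.01),.06]])[0].astype(int); print(q)
x0=min(max(q[0]-80,0),352); m[390:600,:510]=cv2.resize(c['frame'][0:66,x0:x0+160],(510,210),interpolation=cv2.INTER_CUBIC); print(x0)
cv2.imwrite('pics/t8.png',m[:,:,::-1])"
```

```text
t 18.3 tcp [ 0.4695 -0.0429  0.191 ] rest xy [-0.1383  0.0095] F [-0.5  0.6 -0.7] open 0.299 q6 0.93
turn deg -0.0 shift cm [14.1  -0.05  1.22]
rest x,y in tool [ 0.003 -0.    -1.   ] [-0.002 -1.    -0.   ] z [-1.     0.002 -0.003]
[280 245]
[262 -82]
182
```

View pics/t8.png

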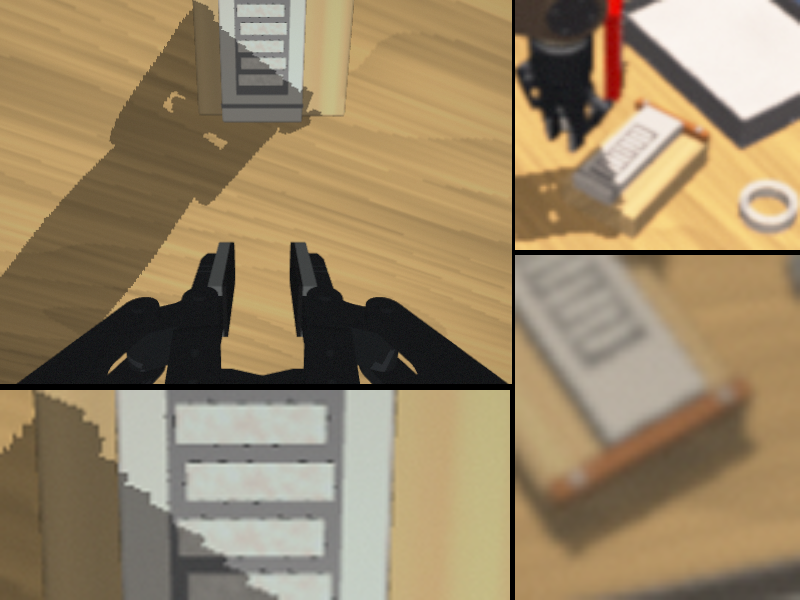

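```bash
python3 - <<'E'
import pickle; from h import *
c=pickle.load(open("t8.pkl","rb"))["wrist"]
g=cv2.cvtColor(c["frame"],cv2.COLOR_RGB2GRAY).astype(float)
def edge(u,lo,hi):
    d=np.diff(g[lo:hi,u-1:u+2].mean(1)); i=np.argmax(abs(d)); return lo+i+.5
E=np.array([(u,edge(u,116,128)) for u in range(228,297,4)]); N=np.array([(u,edge(u,108,122)) for u in [202,206,210,214,322,328,334,340]])
for n,A,z in(("mag end",E,.069),("rest near",N,.045)):
    w=np.array([w2r(p) for p in onz(c,A,z)]); k=np.polyfit(w[:,1],w[:,0],1); r=w[:,0]-np.polyval(k,w[:,1]); ok=abs(r)<.0015
    k=np.polyfit(w[ok,1],w[ok,0],1); print(n,"x at y=.01:",np.polyval(k,.01).round(4),"skew deg",np.degrees(k[0]).round(2),ok.sum())
E
```

```text
mag end x at y=.01: -0.0885 skew deg 0.01 18
rest near x at y=.01: -0.0863 skew deg 0.47 8
```

```bash
python3 -c "
from h import *
s=readout.get_state(); print(s['time'],s['contact_force'].round(1)); print(sign_off())"
```

```text
18.45 [-0.5 -0.7  0.2]
the job is handed in; nothing more can be done
None
```

The magazine is lying on its broad side on the rest, label window up, with its foot against the stop. I handed the job in at 18.5 s, with the arm clear and touching nothing.

- **Tipping:** I gripped it lightly (20 N) by its narrow sides near the top and turned it about 4° to line up with the rest. Then I carried the top round an arc about its heel, keeping a light downward load for most of the arc. The load fell to about zero over the last centimetre before it was flat, and the foot edge looked down in the views taken on the way.
- **Touchdown:** The downward force rose to 15 N when the box met the board. I eased that off before opening the fingers.
- **Pushing home:** With the fingers partly closed, I pushed on the top end until the stop held it, at about 15 N, then backed off.
- **Final position:** In the last wrist picture the top end sits 2.2 mm past the rest's near end; 2.0 mm would be exactly flush, so any gap is within measuring error.
- **Squareness:** The end edge measured 0.01° off my estimate of the rest's direction, but the rest's near edge measured 0.47° in the same picture. Earlier pictures put that edge between about −0.3° and +0.1°, so this looks like noise, but I can't rule out a skew of up to about half a degree.
- **Other objects:** The jar, red box and tape roll look unmoved in the pictures. I did not check the other bystanders afterwards, but nothing went near them.

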